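# Turn the bar to its next face and hold the cam clamp at full lift

## Task

The square metal bar standing in the cam clamp is done on one side: lift it out, give it a quarter turn and stand it back in the nest so that its round stub goes into the slot of the sprung pad, and let go of it. Then swing the clamp's cam lever round to its highest lift, where the handle lies over the raised index ridge on the base plate and the bar is pressed hardest into the pad, without ending past that point; the lever springs back when released, so finish while still holding it there. Leave the film roll, the dropper bottle and the timer where they stand.

Things in the scene. Friction and masses are not known exactly. Their poses are not given: they have to be found in the camera images.
- clamp: Fixed cam clamp on a flat aluminium base plate (150 x 146 x 10 mm; x -105 to +45, y -68 to +78 mm in its frame). Origin: on the bench under the middle of the open nest; z up, the sprung pad on its -y side, the cam on its +y side, the index ridge on its -x side.
- nest (a point): Middle of the nest's floor, the plate's top, 10 mm above the bench; axes as the clamp's. The nest lies between two low cheeks at x = -21 and +21 mm (tops 30 mm above the bench), the pad's face at y = -22 mm and the resting cam's face at y = +22.5 mm (tops of cam, hub and handle 36, 48 and 45 mm above the bench).
- pad_slot (a point): Centre of the slot's mouth in the face of the sprung steel pad, 44 mm above the bench. The pad is 42 mm wide, 16 mm thick, top 54 mm above the bench; the slot is vertical, 16 mm wide, goes through to the back, is open at the top and reaches down to 34 mm above the bench.
- index_ridge (a point): Middle of the index ridge, a thin dark bar 36 x 4 mm and 3 mm high on the plate, lying along the clamp's x, in line with the lever's axis; the handle lies above it at the highest lift.
- bar_mid (a point): Middle (half-way up) of the loose square aluminium bar, 36 x 36 mm, 90 mm tall, about 300 g, upright in the nest; its middle is then 55 mm above the bench. Its z is up, its stub points along its own -x. It starts with the stub to the clamp's -x and shall end with it to the clamp's -y: a quarter turn counter-clockwise from above. Clamped, it is pushed to about y = -9 mm in the clamp's frame.
- bar_stub (a point): Centre of the end face of the bar's stub, a round steel pin 10 mm thick that sticks 14 mm out of one side face, its axis 34 mm above the bar's foot.
- clamp_pivot (a point): Point on the vertical axis on which the cam lever turns, at y = +42 mm in the clamp's frame, 36 mm above the bench; axes as the clamp's.
- cam_lever (a joint): Angle of the lever about its vertical axis (rad), counter-clockwise from above: 0 at rest, handle 60 degrees from the clamp's +x towards its +y; 2.094 at the highest lift, handle towards the clamp's -x over the index ridge; stop at 2.6, past the highest lift. A spring drives it back to 0: about 2 N at the knob at rest, 5 N at the highest lift.
- lever_knob (a point): Middle of the gripping height of the knob at the lever's end: an upright black knob 18 mm in diameter, 85 mm from the axis, from the flat handle (top 45 mm above the bench) up to 92 mm; this point is 74 mm above the bench. It need not turn with the hand.
- pad (a joint): How far the sprung pad is pushed in along the clamp's -y (m): 0 free, about 0.005 with the bar in the nest and the cam at its highest lift, stop at 0.008; 1500 N/m.
- film_roll: Bystander: white roll, 52 mm in diameter, 50 mm tall, loose; origin at its underside.
- dropper_bottle: Bystander: brown dropper bottle, 37 mm in diameter, 103 mm tall, loose; origin at its underside.
- timer: Bystander: small white timer standing upright, 18 x 50 x 55 mm, loose; origin at its underside.
Things that resemble listed ones, but are neither listed nor needed, are in the scene too. What is shaped like the part that bears bar_mid but green or orange is not meant.

How it is judged:
By the outcome, as a careful person would: the job done as asked, in the order asked, and still so for the second after the job is handed in, while the arm keeps its last pose, push and grip.
It also fails if it takes over 54 s, if anything falls off the work surface, if the arm or the gripper's body presses on something with over 40 N, if the wrist force passes 120 N, or if a joint passes its speed limit or range.

## Robot

A 7-joint arm with a two-finger parallel gripper is mounted at the origin on a cart in front of the work surface, level with it; the furniture and walls round the work are solid. World frame = base frame: x ahead of the robot, y to its left, z up, the work surface at z = 0. Lengths are in m, angles in degrees, forces in N, time in s.
With the tool pointing down it reaches from about 0.35 to 0.775 m from the base axis. Payload 3.1 kg.
Tool frame: the origin (TCP) lies on the centre line of the jaws, within the pads' length; the fingertips stand 17 mm ahead of it and the grasp point (between the pads) lies 2 mm behind it (robot.tip_reach is the distance from the TCP to the fingertips, in m); z points along the fingers, y is the line along which they close (so a half turn about z gives the same grasp; the last joint's range is limited). The gripper opens to 85 mm and grips with 20 to 120 N. Pads are 22 mm wide; open, the fingers measure 114 mm over their backs; the gripper's body (76 mm by 85 mm) begins 54 mm behind the grasp point. The pads swing forward as they close: fully open they stand 13 mm farther back than shut.
Start: joints at [-69.998, 17.813, 0.802, 86.603, -0.252, 75.585, -1.558], TCP at [0.209, 0.509, 0.248] pointing down, gripper open.
Joint ranges: [-154.91, 154.91], [-16.99, 109.72], [-72.82, 74.43], [7.12, 147.25], [-82.49, 262.49], [11.32, 116.49], [-174.64, 174.64]. Speed limits (degrees/s): [159.86, 159.86, 180, 180, 180, 180, 180].

## Interface

Orientations are given as [roll, pitch, yaw] about the fixed x, y, z axes, in that order (R = Rz(yaw) Ry(pitch) Rx(roll)).
In Python, from station import robot, fingers, vision, workorder, recognise gives the robot as it stands. Calls block until the motion is done:
- robot.move_to(position, orientation): joint-space move of the TCP to a pose.
- robot.line_to(position, orientation=None, velocity=0.15, f_stop=None): straight line of the TCP; orientation=None keeps the orientation; velocity is the mean speed in m/s. With f_stop (N) it stops when the force on the tool has changed by that much, and returns True; else False.
- robot.move_j(angles): joint-space move.
- fingers.gripper_to(opening, force=None): opening from 0.0 (shut) to 1.0 (fully open); force is the grip in N (None keeps the last); returns when the fingers have stopped.
- robot.pause(seconds).
- robot.inverse_kinematics(position, orientation): joint angles nearest the present ones, or None.
- vision.grab_frame(name): name is "side" or "top"; returns the picture (400x640x3 uint8, red, green, blue); there is no depth.
- vision.calibration(name): a dict with "mtx" (3x3 intrinsics, pixels), "extrinsics" (4x4, takes a point from world to camera coordinates). Camera axes: x right, y up, looking along -z (the intrinsics and any distortion apply to the point x, -y, -z); pixel columns grow to the right and rows downward; lengths in m; the calibration is good to about 2 mm. A picture is of the moment at which its call begins. calibration takes no time and is no camera call.
A pose or a line that the arm cannot do raises robot.PlanningError and nothing moves.
- workorder.close_job(): hands the job in; it is judged then, once.
Trained networks look in the newest picture that a camera, given by its name, has taken for a name from the list of things; names that differ only in an ending like _2 or _b are one class to them, and where a whole thing is asked for, a point or a joint stands for the part that bears it (a point fixed in the world has none). Each returns a list of dicts, best first, with "p" (0 to 1); they miss things now and then, are a little off and sometimes report something else, mostly with a low value. They report only what shows in the picture. A call takes as long as a camera call. They do not tell look-alikes from the thing itself.
- recognise(label, camera): "rect" ([centre column, centre row, width, height] in pixels, round what is visible of it).
Readings, each from a call of its own:
- robot.current_time_s(): time.
- robot.current_joint_positions(): joint angles.
- robot.current_dq(): joint speeds.
- robot.current_joint_torque(): joint torques, N m.
- robot.current_tool_pos(): TCP position.
- robot.current_eef_rot(): TCP orientation.
- robot.current_contact_force(): force on the tool from outside, world axes, zero at the start.
- robot.current_torque(): the same for the moment, N m.
- robot.current_finger_gap(): opening from 0.0 (shut) to 1.0 (fully open).
- robot.current_gripper_force(): force on a finger pad.
Only numpy, scipy, OpenCV 4.12 (cv2) and the standard library are available. Lean on these libraries where they do the work, as an engineer would, in place of code of your own. Each camera call takes 0.05 s, during which the arm holds its last target. There are 200 camera calls.

## Working session

There is one attempt and no reset: what is moved stays moved. The work goes in short steps, each a Python script; the robot and the scene stay as the last script left them, time stands still between calls to the robot, and variables do not carry over. Pictures are saved under pics/ and viewed, at most 10 in all, crops included, and the job is handed in when it is done.

```bash
mkdir -p pics; ls
python3 - <<'E'
from station import robot, fingers, vision, workorder, recognise
import cv2,numpy as np
for c in ("side","top"):
    im=vision.grab_frame(c); cv2.imwrite(f"pics/{c}0.png",im[:,:,::-1])
    k=vision.calibration(c); print(c,{a:np.round(b,4).tolist() if not isinstance(b,str) else b for a,b in k.items()})
    for l in ("clamp","bar_mid","bar_stub","lever_knob","index_ridge","pad_slot","film_roll","dropper_bottle","timer","cam_lever"):
        try: print(l,[(np.round(d["rect"]).tolist(),round(d["p"],2)) for d in recognise(l,c)][:4])
        except Exception as e: print(l,repr(e))
print(robot.current_time_s(), robot.current_eef_rot())
E
```

```text
pics
side {'mtx': [[497.1352, 0.0, 310.8367], [0.0, 497.1352, 195.5005], [0.0, 0.0, 1.0]], 'extrinsics': [[0.881, -0.4729, 0.0131, -0.4966], [0.1736, 0.3489, 0.921, -0.1911], [-0.4401, -0.8091, 0.3895, -0.7402], [0.0, 0.0, 0.0, 1.0]]}
clamp [([333.0, 229.0, 91.0, 91.0], 0.68)]
bar_mid [([342.0, 224.0, 30.0, 45.0], 0.85), ([268.0, 208.0, 27.0, 50.0], 0.75), ([252.0, 260.0, 35.0, 58.0], 0.59)]
bar_stub [([252.0, 258.0, 31.0, 59.0], 0.71), ([342.0, 223.0, 28.0, 41.0], 0.63)]
lever_knob [([338.0, 212.0, 38.0, 52.0], 0.54)]
index_ridge [([331.0, 228.0, 96.0, 90.0], 0.75)]
pad_slot [([348.0, 250.0, 22.0, 30.0], 0.85), ([330.0, 229.0, 90.0, 95.0], 0.31)]
film_roll [([406.0, 264.0, 32.0, 40.0], 0.64)]
dropper_bottle []
timer [([413.0, 234.0, 22.0, 29.0], 0.82)]
cam_lever [([341.0, 214.0, 34.0, 60.0], 0.51)]
top {'mtx': [[441.3635, 0.0, 312.8222], [0.0, 441.3635, 201.3336], [0.0, 0.0, 1.0]], 'extrinsics': [[0.0127, -0.9998, 0.0137, 0.0159], [0.9958, 0.0139, 0.0904, -0.5634], [-0.0905, 0.0125, 0.9958, -0.9726], [0.0, 0.0, 0.0, 1.0]]}
clamp [([346.0, 194.0, 79.0, 97.0], 0.69)]
bar_mid [([355.0, 184.0, 21.0, 31.0], 0.76), ([354.0, 271.0, 27.0, 24.0], 0.6), ([272.0, 217.0, 20.0, 21.0], 0.58)]
bar_stub [([356.0, 272.0, 19.0, 19.0], 0.79), ([355.0, 188.0, 22.0, 26.0], 0.65), ([271.0, 218.0, 28.0, 21.0], 0.65)]
lever_knob [([322.0, 168.0, 38.0, 46.0], 0.75), ([345.0, 192.0, 79.0, 96.0], 0.34)]
index_ridge [([344.0, 191.0, 77.0, 97.0], 0.68)]
pad_slot [([372.0, 192.0, 24.0, 25.0], 0.66), ([321.0, 169.0, 33.0, 48.0], 0.64), ([346.0, 190.0, 76.0, 98.0], 0.61)]
film_roll []
dropper_bottle [([413.0, 213.0, 22.0, 17.0], 0.73)]
timer [([373.0, 130.0, 26.0, 16.0], 0.5), ([344.0, 189.0, 79.0, 93.0], 0.48)]
cam_lever [([323.0, 168.0, 35.0, 54.0], 0.73)]
1.1 [1.79997646e+02 2.35701358e-03 1.57615168e+02]
```

Run:
```python
import cv2
a=cv2.imread("pics/top0.png")[110:310,230:450]; cv2.imwrite("pics/topc.png",cv2.resize(a,None,fx=3,fy=3,interpolation=cv2.INTER_CUBIC)[:600])
a=cv2.imread("pics/side0.png")[160:310,230:430]; cv2.imwrite("pics/sidec.png",cv2.resize(a,None,fx=4,fy=4,interpolation=cv2.INTER_CUBIC))
```

```text
(no output)
```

View pics/topc.png

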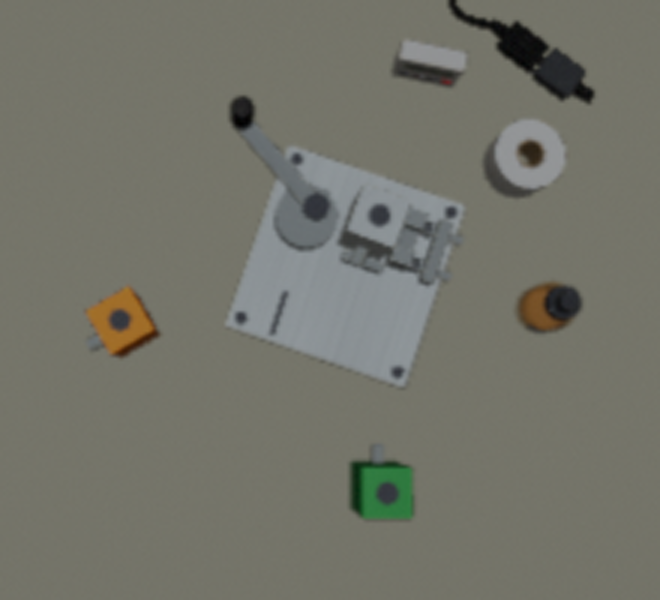

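View pics/sidec.png

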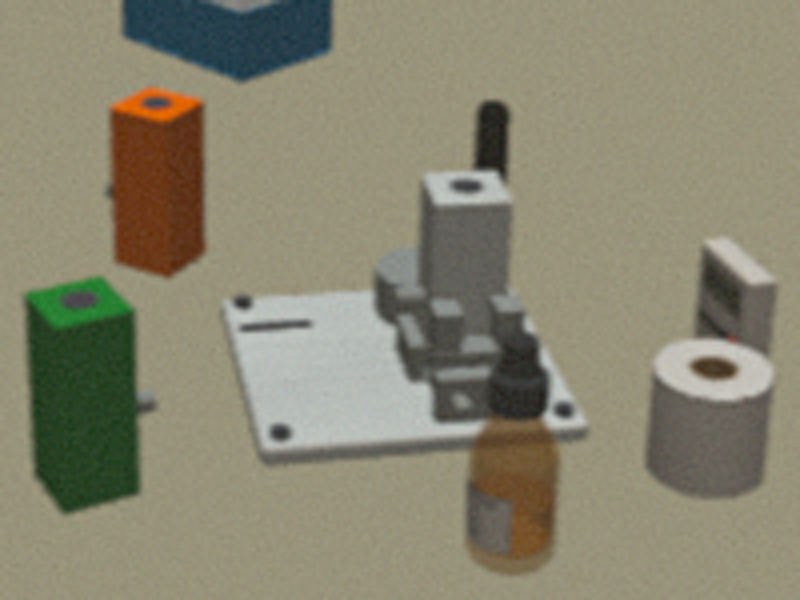

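View pics/side0.png

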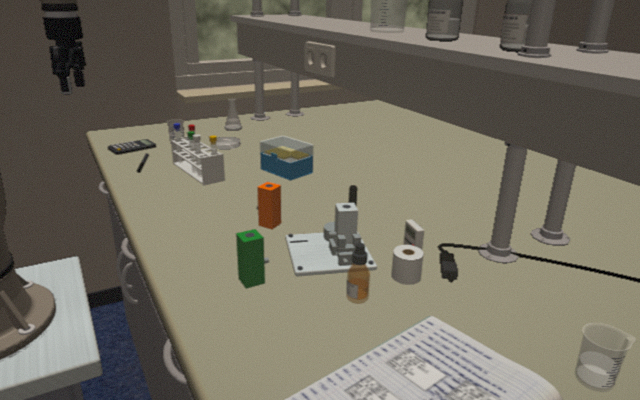

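The candidates for the bar are aluminium in the clamp at top (355,183), orange at (270,217) and green at (357,272). The aluminium one is the real bar: it is standing in the nest, and its stub points to the clamp's -x, the ridge side. In the top crop the plate corners are at (291,147), (463,205), (405,386) and (227,325), and the knob is at about (241,110).

```bash
cat > h.py <<'E'
import numpy as np,cv2
from scipy.optimize import least_squares
from station import robot, fingers, vision, workorder, recognise
CAL={c:vision.calibration(c) for c in("side","top")}
def proj(P,c):
    k=CAL[c]; p=np.atleast_2d(P)@np.array(k["extrinsics"])[:3,:3].T+np.array(k["extrinsics"])[:3,3]
    q=(p*[1,-1,-1])@np.array(k["mtx"]).T
    return q[:,:2]/q[:,2:]
def C2W(pose,P):
    x,y,a=pose; P=np.atleast_2d(np.asarray(P,float)); R=np.array([[np.cos(a),-np.sin(a),0],[np.sin(a),np.cos(a),0],[0,0,1]])
    return P@R.T+[x,y,0]
E
python3 - <<'E'
from h import *
T=lambda u,v:(230+(u+.5)/3-.5,110+(v+.5)/3-.5)
S=lambda u,v:(230+(u+.5)/4-.5,160+(v+.5)/4-.5)
z=.010
obs=[("top",(45,78),T(291,147)),("top",(45,-68),T(464,205)),("top",(-105,-68),T(405,386)),("top",(-105,78),T(226,325)),
("side",(-105,78),S(222,302)),("side",(-105,-68),S(265,457)),("side",(45,-68),S(588,428))]
def res(p,cams,full=False):
    r=[proj(C2W(p,[a/1000,b/1000,z]),c)[0]-np.array(o) for c,(a,b),o in obs if c in cams]
    return np.ravel(r)
for cams in(("top",),("side",),("top","side")):
    s=least_squares(res,[.55,-.08,-.3],args=(cams,)); print(cams,s.x.round(4),np.degrees(s.x[2]).round(2),s.fun.round(1))
p=s.x; np.save("pose.npy",p)
for n,P in dict(bartop=(0,0,.1),stub=(-.032,0,.044),knobtop=(.0425,.1156,.092),hub=(0,.042,.048)).items():
    w=C2W(p,P); t=(proj(w,"top")[0]-[230,110])*3+1; q=(proj(w,"side")[0]-[230,160])*4+1.5
    print(n,w.round(4),"topcrop",t.round(),"sidecrop",q.round())
# bar top centre (hole) from both views
def r2(b): return np.r_[proj(np.r_[b,.1],"top")[0]-T(379,215),proj(np.r_[b,.1],"side")[0]-S(467,186)]
s=least_squares(r2,p[:2]); d=s.x-p[:2];a=p[2]; print("bar",s.x,s.fun.round(1),"in clamp",d@[np.cos(a),np.sin(a)],d@[-np.sin(a),np.cos(a)])
a=np.degrees(p[2])
for n,P in dict(bar=(0,0,.085),barup=(0,0,.19),k0=(.0425,.1156,.072),k90=(0,.127,.072),k180=(-.085,.042,.072)).items():
  for yaw in(a,a+90,a-90,a+180):
    q=robot.inverse_kinematics(C2W(p,P)[0],[180,0,yaw]); print(n,round(yaw),None if q is None else np.round(q))
E
```

```text
('top',) [ 0.6001 -0.0654 -0.3194] -18.3 [-0.9 -1.3  1.1 -0.2  0.3  1.  -0.5  0.5]
('side',) [ 0.5977 -0.0719 -0.3207] -18.37 [-0.6 -0.2 -1.  -0.4  1.5  0.1]
('top', 'side') [ 0.5999 -0.067  -0.3171] -18.17 [-0.3 -1.1  1.8 -0.1  1.1  1.1  0.3  0.7 -0.8 -1.3 -1.  -2.   1.1 -1.5]
bartop [[ 0.5999 -0.067   0.1   ]] topcrop [380. 215.] sidecrop [467. 183.]
stub [[ 0.5695 -0.057   0.044 ]] topcrop [358. 266.] sidecrop [395. 297.]
knobtop [[0.6763 0.0296 0.092 ]] topcrop [244. 108.] sidecrop [492. 102.]
hub [[ 0.613  -0.0271  0.048 ]] topcrop [319. 206.] sidecrop [442. 246.]
bar [ 0.59988174 -0.06678547] [ 0.4 -0.  -0.2 -0.7] in clamp -4.1519793200903946e-05 0.00020380976364781642
bar -18 [-24.  38.  44.  91. -29.  63. -81.]
bar 72 [-24.  38.  44.  91. -28.  63.   9.]
bar -108 [ 42.  47. -62.  89.  43.  71. 135.]
bar 162 [-18.  35.  33.  91. -21.  60.  93.]
barup -18 [-27.  33.  49.  84. -25.  75. -84.]
barup 72 [-26.  32.  47.  84. -24.  74.   5.]
barup -108 [ 42.  39. -62.  81.  35.  80. 141.]
barup 162 [-20.  29.  38.  84. -18.  73.  91.]
k0 -18 [-28.  46.  41.  78. -31.  67. -91.]
k0 72 [-28.  46.  43.  78. -32.  68.  -0.]
k0 -108 [ -8.  40.   7.  77.  -5.  63. 161.]
k0 162 [-19.  42.  26.  78. -19.  64.  81.]
k90 -18 [-31.  41.  39.  85. -28.  64. -94.]
k90 72 [-32.  42.  42.  85. -30.  64.  -2.]
k90 -108 [-10.  36.   6.  84.  -4.  60. 159.]
k90 162 [-23.  38.  26.  85. -18.  61.  79.]
k180 -18 [-35.  31.  46. 104. -27.  56. -86.]
k180 72 [-30.  29.  38. 104. -22.  54.  -1.]
k180 -108 [-14.  26.  16. 103.  -9.  52. 168.]
k180 162 [-24.  27.  29. 104. -16.  53.  84.]
```

Run:
```python
from h import *
p=np.load("pose.npy"); a=np.degrees(p[2]); x,y=p[:2]
fingers.gripper_to(1.0)
robot.move_to([x,y,.20],[180,0,a]); print(robot.current_time_s(),robot.current_joint_positions().__repr__())
print("touch",robot.line_to([x,y,.083],velocity=.12,f_stop=8), robot.current_tool_pos())
fingers.gripper_to(0.0,force=60)
print(robot.current_time_s(),robot.current_finger_gap(),robot.current_gripper_force(),robot.current_contact_force())
print("lift",robot.line_to([x,y,.158],velocity=.1,f_stop=20),robot.current_contact_force())
robot.line_to([x,y,.158],[180,0,a+90]); print(robot.current_time_s(),robot.current_tool_pos(),robot.current_eef_rot(),robot.current_finger_gap())
for c in("side","top"): cv2.imwrite(f"pics/{c}1.png",vision.grab_frame(c)[:,:,::-1])
a1=cv2.resize(cv2.imread("pics/side1.png")[130:300,250:450],None,fx=2,fy=2,interpolation=2)
a2=cv2.resize(cv2.imread("pics/top1.png")[110:280,250:450],None,fx=2,fy=2,interpolation=2)
cv2.imwrite("pics/both1.png",np.hstack([a1,a2]))
```

```text
3.7917 array([-27.01816147,  32.09620445,  49.3151934 ,  83.46391657,
       -24.63031629,  75.69359525, -83.98125824])
touch False [ 0.60062113 -0.06730105  0.08394931]
5.4333 0.41412308558799327 60.046454071998596 [-0.11000688  0.59209577  2.49687001]
lift False [-0.67549317  0.67309047 -3.32134131]
8.05 [ 0.59973273 -0.06707403  0.1577988 ] [-1.79978982e+02  1.37385819e-02  7.18018478e+01] 0.4166100708621803
```

View pics/both1.png

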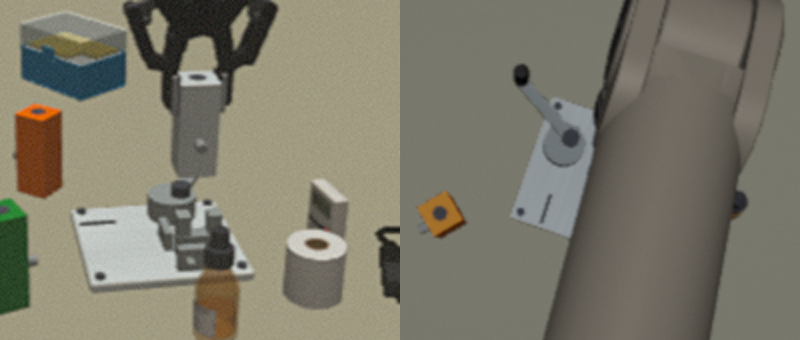

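The bar is held and upright. Its stub at crop (201,145) points towards the pad, and the slot in the nest below is at about (198,218). Next I'll lower it under force watch.

Run:
```python
from h import *
p=np.load("pose.npy"); a=np.degrees(p[2]); x,y=p[:2]
print("stub pred",proj(C2W(p,[0,-.032,.119]),"side"),"seen ~350.5,202.5; slot pred",proj(C2W(p,[0,-.022,.054]),"side"),"seen ~349,239")
robot.line_to([x,y,.125],velocity=.12)
f0=np.array(robot.current_contact_force())
hit=robot.line_to([x,y,.083],velocity=.04,f_stop=8)
print(hit,robot.current_tool_pos(),np.array(robot.current_contact_force())-f0,robot.current_torque(),robot.current_time_s())
cv2.imwrite("pics/side2.png",cv2.resize(vision.grab_frame("side")[130:300,250:450,::-1],None,fx=3,fy=3,interpolation=2))
```

```text
stub pred [[351.05346617 202.9536937 ]] seen ~350.5,202.5; slot pred [[348.11334171 233.30146735]] seen ~349,239
True [ 0.59933295 -0.06686411  0.08352656] [ 0.89422362 -0.34719476  9.41459553] [ 0.0327045  -0.05440227  0.00914723] 9.6083
```

View pics/side2.png

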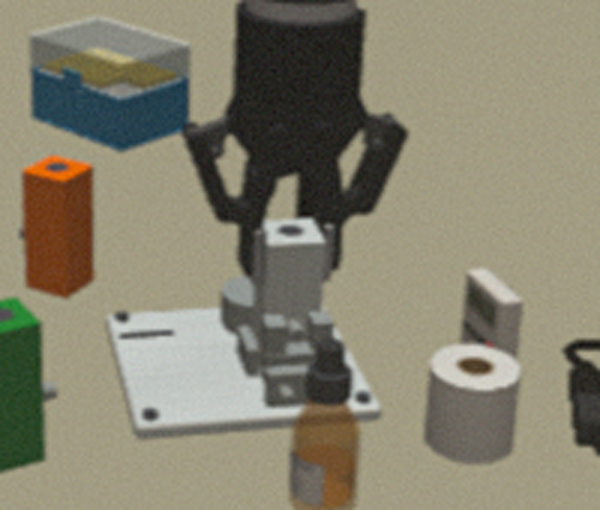

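The bar went down to TCP z 0.0835, the same as at pick-up, so it is standing on the nest floor with its stub between the pad's prongs at crop (292,340). Next I'll release it and go for the knob.

```bash
cat >> h.py <<'E'
p=np.load("pose.npy"); A=np.degrees(p[2])
def knob(th,z=.072,r=.085): # lever joint angle -> world
    b=np.pi/3+th; return C2W(p,[r*np.cos(b),.042+r*np.sin(b),z])[0]
def lever():
    w=np.array(robot.current_tool_pos())[:2]-p[:2]; c,s=np.cos(p[2]),np.sin(p[2]); v=np.array([c*w[0]+s*w[1],-s*w[0]+c*w[1]-.042])
    return np.arctan2(v[1],v[0])%(2*np.pi)-np.pi/3,np.hypot(*v)
E
python3 - <<'E'
from h import *
x,y=p[:2]
fingers.gripper_to(1.0); print(robot.current_contact_force())
robot.line_to([x,y,.17],velocity=.12)
robot.move_to(knob(0,.17),[180,0,A])
print("hit",robot.line_to(knob(0),velocity=.1,f_stop=8),robot.current_tool_pos(),robot.current_time_s())
fingers.gripper_to(0.0,force=40); print("gap",robot.current_finger_gap(),robot.current_contact_force())
for th in np.linspace(0,1.4,8)[1:]:
    robot.line_to(knob(th),velocity=.08)
    print(round(th,2),np.round(lever(),4),np.round(robot.current_contact_force(),1),round(robot.current_finger_gap(),3),robot.current_time_s())
for c in("side","top"): cv2.imwrite(f"pics/{c}3.png",vision.grab_frame(c)[:,:,::-1])
a1=cv2.resize(cv2.imread("pics/side3.png")[130:300,250:450],None,fx=2,fy=2,interpolation=2)
a2=cv2.resize(cv2.imread("pics/top3.png")[110:280,250:450],None,fx=2,fy=2,interpolation=2)
cv2.imwrite("pics/both3.png",np.hstack([a1,a2]))
E
```

```text
[-0.80213492 -0.64076366 -0.2886191 ]
hit False [0.67700924 0.02941002 0.07298855] 13.6417
gap 0.1956509415272312 [1.67832476 2.24958355 0.78706004]
0.2 [0.1885 0.086 ] [ 5.1  0.4 -0.6] 0.198 14.625
0.4 [0.3892 0.0862] [ 4.8  1.8 -0.5] 0.197 14.9833
0.6 [0.5878 0.0869] [4.9 2.8 0.1] 0.197 15.3417
0.8 [0.7818 0.088 ] [ 5.6  5.3 -2. ] 0.193 15.7
1.0 [0.9779 0.0897] [ 4.   8.6 -0.1] 0.195 16.0583
1.2 [1.1617 0.0916] [ 4.4 10.   0.6] 0.193 16.4167
1.4 [1.3524 0.0939] [-0.3 13.6  5.5] 0.194 16.775
```

View pics/both3.png

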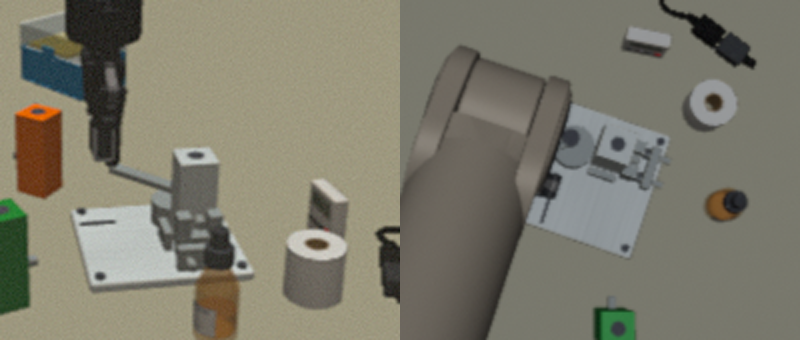

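The TCP drifted outward, r 0.085→0.094. With fixed hand yaw the knob slid along the pads and the arm gave way. I'll go back to rest, regrip with the closing line tangential, and turn the hand with the lever.

Run:
```python
from h import *
for th in (1.0,.6,.3,0.02): robot.line_to(knob(th),velocity=.15)
fingers.gripper_to(1.0); robot.pause(.2)
yaw=lambda th:A+60+np.degrees(th)
robot.line_to(knob(0,.12),velocity=.15)
robot.line_to(knob(0,.12),[180,0,yaw(0)])
print("hit",robot.line_to(knob(0),velocity=.1,f_stop=8),robot.current_tool_pos(),robot.current_time_s())
fingers.gripper_to(0.0,force=60); print("gap",robot.current_finger_gap(),robot.current_contact_force())
for th in np.linspace(0,1.6,9)[1:]:
    robot.line_to(knob(th),[180,0,yaw(th)],velocity=.08)
    print(round(th,2),np.round(lever(),4),np.round(robot.current_contact_force(),1),round(robot.current_finger_gap(),3),robot.current_time_s())
    if lever()[1]>.091: break
```

```text
hit False [0.67653546 0.02949046 0.07210721] 21.425
gap 0.18922439322778556 [-1.54042772  0.35664405  1.46216139]
0.2 [0.1907 0.0853] [-0.2  1.   2. ] 0.192 22.4167
0.4 [0.387  0.0854] [2.3 0.5 1.9] 0.196 22.775
0.6 [0.5851 0.0855] [1.3 1.7 2.9] 0.197 23.1333
0.8 [0.7838 0.0854] [2.2 1.4 3.1] 0.192 23.4917
1.0 [0.9834 0.0853] [3.4 2.6 3.3] 0.189 23.85
1.2 [1.1821 0.0852] [2.4 2.1 3.9] 0.195 24.2083
1.4 [1.3813 0.0849] [4.6 3.3 3.6] 0.194 24.5667
1.6 [1.5798 0.0847] [3.6 3.9 3.3] 0.194 24.925
```

Run:
```python
from h import *
yaw=lambda th:A+60+np.degrees(th)
for th in (1.75,1.9,2.0,2.07,2.08):
    robot.line_to(knob(th),[180,0,yaw(th)],velocity=.06)
    print(round(th,2),np.round(lever(),4),np.round(robot.current_contact_force(),1),round(robot.current_finger_gap(),3),robot.current_time_s())
robot.pause(.3); print(np.round(lever(),4))
for c in("side","top"): cv2.imwrite(f"pics/{c}4.png",vision.grab_frame(c)[:,:,::-1])
a1=cv2.resize(cv2.imread("pics/side4.png")[170:290,270:390],None,fx=3.33,fy=4,interpolation=2)
a2=cv2.resize(cv2.imread("pics/top4.png")[140:260,290:410],None,fx=3.33,fy=4,interpolation=2)
cv2.imwrite("pics/both4.png",np.hstack([a1,a2]))
```

```text
1.75 [1.7289 0.0845] [3.7 4.2 4.3] 0.191 25.2833
1.9 [1.8782 0.0842] [3.7 4.5 2.1] 0.191 25.6417
2.0 [1.9777 0.084 ] [3.4 4.  4.2] 0.195 25.9333
2.07 [2.0477 0.0839] [4.1 5.2 4.2] 0.195 26.1833
2.08 [2.0543 0.0839] [3.9 4.2 3.1] 0.196 26.4333
[2.0544 0.0839]
```

View pics/both4.png

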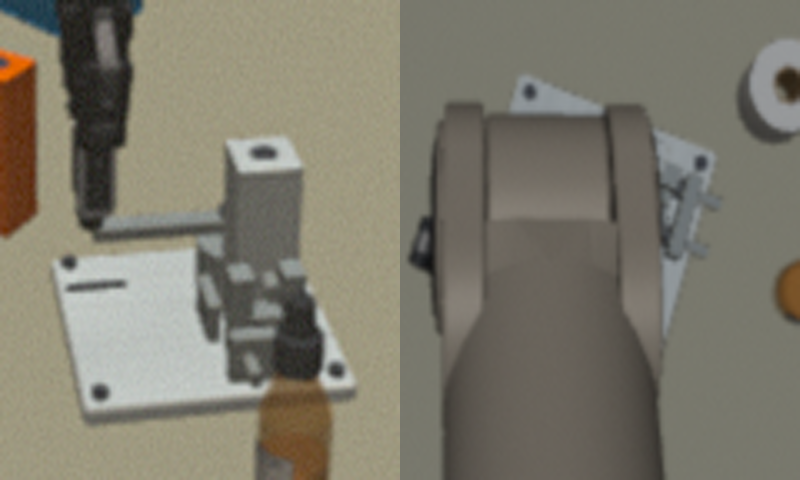

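Run:
```python
from h import *
print("bar top pred y=0,-9mm:",proj(C2W(p,[[0,0,.1],[0,-.009,.1]]),"side").round(1),"seen",270+263/3.33,170+152/4)
robot.line_to(knob(2.092),[180,0,A+60+np.degrees(2.092)],velocity=.04); robot.pause(.3)
print(np.round(lever(),4),np.round(robot.current_contact_force(),1),round(robot.current_finger_gap(),3),robot.current_time_s())
im=vision.grab_frame("side")[:,:,::-1]; cv2.imwrite("pics/side5.png",cv2.resize(im[185:275,280:380],None,fx=6,fy=6,interpolation=2))
```

```text
bar top pred y=0,-9mm: [[346.3 205.5]
 [347.4 207.5]] seen 348.97897897897894 208.0
[2.0629 0.084 ] [4.1 5.4 3.5] 0.19 27.3833
```

View pics/side5.png

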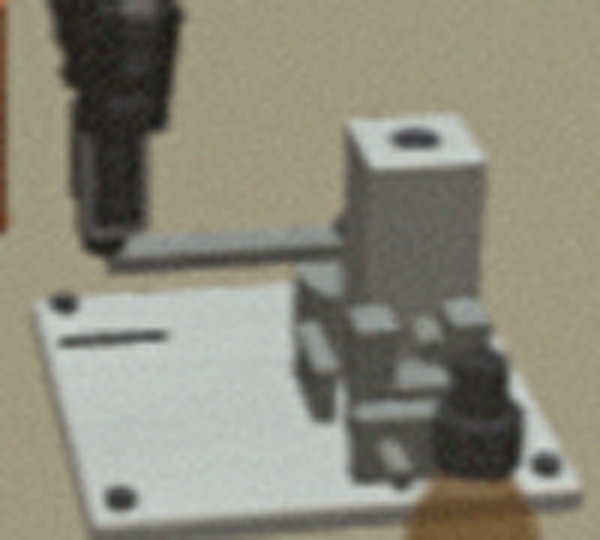

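The bar is upright against the pad with its stub in the slot at crop (428,328). The bar's top has moved about 9 mm towards the pad, and the handle lies parallel above the ridge.

```bash
python3 -c "
from station import workorder
print(workorder.close_job())"
```

```text
the job is handed in; nothing more can be done
None
```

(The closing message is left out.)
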